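Hold the incubator lid at its balance point

ROBOT

A 7-joint arm with a two-finger parallel gripper is mounted at the origin on the work surface. World frame = base frame: x ahead of the robot, y to its left, z up, the work surface at z = 0. Lengths are in m, angles in rad, forces in N, time in s.
With the tool pointing down it reaches from about 0.35 to 0.9 m from the base axis. Payload 8.1 kg.
Tool frame: the origin (TCP) lies on the centre line of the jaws, within the pads' length; the fingertips stand 19 mm ahead of it and the grasp point (between the pads) is the TCP; z points along the fingers, y is the direction in which the jaws open and shut (so a half turn about z gives the same grasp; the last joint's range is limited). The gripper opens to 92 mm and grips with 3 to 60 N. Pads are 19 mm wide; open, the fingers measure 130 mm over their backs; the gripper's body (75 mm by 190 mm) begins 47 mm behind the grasp point.
Start: joints at [1.025, 0.434, 0.025, 1.573, -0.012, 1.134, -0.075], TCP at [0.268, -0.565, 0.211] pointing down, gripper open.
Joint ranges: [-2.62, 2.62], [-0.44, 2.09], [-1.27, 1.32], [0.08, 2.57], [-1.32, 4.46], [0.12, 2], [-2.74, 2.74]. Speed limits (rad/s): [2.22, 2.22, 3.01, 3.01, 3.14, 3.14, 3.14].

INTERFACE

Orientations are given as a rotation vector (axis times angle).
In Python, from cell import monitor, imaging, workorder, outline_of gives the robot as it stands.
- The arm moves only by the tool move_arm, never from a script. Its argument "series" is a list of rows, each a list of 6 numbers: the shift along the world's x, y, z in cm, then the turn, a rotation vector about the world's x, y, z in degrees. A call has 1 to 8 rows; each row shifts and turns the commanded pose from where the row before left it; what a row does not reach is not made up. A row lasts 1/10 s, in which the tool goes at most 50 mm and 8.59 degrees, less where a joint would pass 70% of its speed; a pose out of reach is approached as far as the arm can. A call with a gripper value outside its range is refused whole. "grip" is the opening, from 0 (shut) to 1 (fully open), set as the call begins (left out, the last holds). The fingers move at their own pace and stop on an object; "force" is the grip in N (left out, the last holds). Time passes only in rows, so rows that do not move let the fingers close. It gives the time, the measured TCP pose, the force and the opening at its end, in the units of the state.
- monitor.observe(): the state, without advancing time (a new reading comes with each control period).
- imaging.get_image(name): name is "scene" or "top" or "wrist"; returns a dict with "color" (384x512x3 uint8, red, green, blue), "fx", "fy", "cx", "cy" (pixels), "dist_coeffs" ([k1, k2, p1, p2, k3] as OpenCV has them; the pictures are not rectified), "rvec" (rotation vector, rad) and "tvec" (3), from world to camera coordinates, as OpenCV has them; the wrist camera has in their place "mount" (4x4, takes a point from camera to tool coordinates, whose origin is the TCP and whose axes are the flange's). Camera axes: x right, y down, z forward; pixel columns grow to the right and rows downward; lengths in m; the calibration is good to about 2 mm. A picture is of the moment at which its call begins: read the wrist's pose just before it. There is no depth.
- workorder.sign_off(): hands the job in, once; it reports no verdict.
Trained networks look in the newest picture that a camera, given by its name, has taken for a name from the list of things; names that differ only in an ending like _2 or _b are one class to them, and where a whole thing is asked for, a point or a joint stands for the part that bears it (a point fixed in the world has none). Each returns a list of dicts, best first, with "p" (0 to 1); they miss things now and then, are a little off and sometimes report something else, mostly with a low value. They report only what shows in the picture. A call takes as long as a camera call.
- outline_of(camera, thing): "mask" (384x512 bool, what is visible of it) and "rect" ([left, top, width, height] in pixels, round what is visible of it).
The state is a dict: "clock": time; "joints": joint angles; "dq": joint speeds; "joint_efforts": joint torques, N m; "position": TCP position; "ee_rot": TCP orientation; "force": force on the tool from outside, world axes, zero at the start; "ft_torque": the same for the moment, N m; "width": opening from 0.0 (shut) to 1.0 (fully open).
Only numpy, scipy, OpenCV 4.12 (cv2) and the standard library are available. Lean on these libraries where they do the work, as an engineer would, in place of code of your own. Each camera call takes 0.05 s, during which the arm holds its last target. There are 200 camera calls.

TASK

The gas stays are off the plate incubator's lid and I need both hands to clip the new one on, so please hold the lid for me. Slide the red lid catch all the way open, then raise the lid smoothly by its bar handle to its balance point, where it would fall neither shut nor backwards, never letting it drop or go over. Finish with the handle still gripped firmly and the lid held still there, and do not disturb the other things on the bench.

Things in the scene. Friction and masses are not known exactly. Their poses are not given: they have to be found in the camera images.
- incubator: two-plate incubator-shaker, heavy and fixed: white shell 280 (its x) x 300 (its y) x 98 mm with a grey control deck (top 82 mm high, at its x -140 to -66 mm) along its front. Origin under its centre; its front faces its own -x (towards the robot), z up. White insulated lid on top, 166 x 260 x 38 mm, covering its x -65 to +101 mm, top 138 mm high when shut. The gas stays are off, so only a free hinge carries the lid
- catch (a joint): sliding lid catch, m: 0 = bolt fully over the lid's keeper, 0.030 = fully open at its end stop. It slides along the incubator's +y (away from the handle), in a straight guide with overhanging lips; friction 1.5 N, it stays where left. Starts nearly shut. The bolt clears the keeper, freeing the lid, beyond about 0.020
- catch_tab (a point): grip point of the catch's red upright tab, 9 mm below its top; moves with it. Tab 16 mm (incubator x) x 14 mm (incubator y), top 135 mm above the bench, standing free for 30 mm above the guide (guide top 105 mm high). With the catch shut the point is at (-92, 92, 126) mm in the incubator's frame
- lid_angle (a joint): lid hinge angle, rad: 0 = shut, grows as the front of the lid rises; stop at 1.95, leaning back. Lid and handle weigh about 0.7 kg (varies by a quarter), the centre of mass lies 98 mm ahead of the hinge line and 17 mm above it when shut, so it is over the hinge - the balance point - at 1.40 rad, with the lid a little short of plumb. Below that it falls shut, above it falls backwards; hinge friction is negligible
- lid_hinge (a point): middle of the hinge line, which runs along the incubator's y axis; at (105, 0, 102) mm in the incubator's frame
- lid_handle (a point): lid handle: a round steel bar 13 mm thick along the incubator's y, 82 mm clear between two black arms, standing 40 mm out from the lid's front edge. The point is the middle of the bar and is, with the lid shut, at (-105, 0, 122) mm in the incubator's frame, 40 mm above the deck, and 210 mm ahead of and 20 mm above the hinge line. It turns with the lid; a gripper pinching it can let it turn between the fingers, so the gripper need not tilt with the lid
- lid: the lid with its handle (sizes given above). Origin on the middle of the hinge line; its y runs along the hinge, and when shut its axes are parallel to the incubator's
- new_stay: new gas stay: black tube 18 mm thick with a steel rod and grey end sockets, 190 mm long, lying beside the incubator on its -y side; bystander, leave it alone. Origin under its middle, x along it
- screwdriver: screwdriver about 170 mm long lying beside the incubator on its +y side; bystander, leave it alone. x along it
- tube_rack: wooden rack of green-capped blood tubes, 75 x 200 x 95 mm; bystander. Origin under its centre
- pipette: grey micropipette lying on the bench, about 290 mm long, 45 mm wide; bystander. x along it
- tip_box: orange tip box with clear cover, 127 x 87 x 71 mm; bystander. Origin under its centre
- plate_stack: stack of three microplates, 127 x 85 x 43 mm; bystander. Origin under its centre

How it is judged:
By the outcome, as a careful person would: the job done as asked, in the order asked, and still so for the second after the job is handed in, while the arm keeps its last pose, push and grip.
It also fails if it takes over 51 s, if anything falls off the work surface, if the arm or the gripper's body presses on something with over 40 N, if the wrist force passes 120 N, or if a joint passes its speed limit or range.

## Working session

There is one attempt and no reset: what is moved stays moved. The work goes in short steps, Python scripts to look and compute and a tool call to move; the robot and the scene stay as the last step left them, time stands still between calls to the robot, and variables do not carry over. Pictures are saved under pics/ and viewed, about 8 in all and at most 12, crops included, and the job is handed in when it is done.

Besides the shell and the picture viewer there is one more tool, called after "Emit:" as name(argument=value, ...), one argument or row to a line, values as JSON. move_arm: Moves the arm, as the interface text tells. Its arguments: {"type":"object","properties":{"series":{"type":"array"},"grip":{"type":"number"},"force":{"type":"number"}},"required":["series"]}

```bash
mkdir -p pics; ls; python3 - <<'E'
from cell import monitor, imaging, outline_of
import cv2,numpy as np
s=monitor.observe();print(s)
for n in("scene","top"):
    d=imaging.get_image(n);cv2.imwrite(f"pics/{n}0.png",d["color"][...,::-1])
    print(n,{k:v for k,v in d.items() if k!="color"})
    for t in("incubator","catch_tab","lid_handle","lid"):
        for o in outline_of(n,t)[:1]:
            ys,xs=np.nonzero(o["mask"]);print(t,o["p"],o["rect"],xs.mean(),ys.mean())
E
```

```text
pics
{'clock': 0.0, 'joints': array([ 1.02539493,  0.43525138,  0.02497333,  1.57409262, -0.01160402,
        1.13398964, -0.07508822]), 'dq': array([-0.00101744,  0.00206052,  0.00108431, -0.00047273,  0.00045922,
        0.00053634,  0.00163963]), 'joint_efforts': array([-2.07165313e-04, -6.67854810e+01,  9.84900780e-01, -3.14470768e+01,
       -6.06294698e-02,  4.28700924e-02,  1.81501996e-04]), 'position': array([ 0.2675139 , -0.5642646 ,  0.21022908]), 'ee_rot': array([-3.06344696e+00, -6.89456617e-01,  7.65284102e-04]), 'force': array([ 0.08458282, -0.21233824, -0.30601148]), 'ft_torque': array([-0.02844296, -0.03529507,  0.01434013]), 'width': 0.9944537215021664}
scene {'fx': 380.6200129427826, 'fy': 380.6200129427826, 'cx': 258.32758826532535, 'cy': 194.2707241322918, 'dist_coeffs': array([-0.11199946,  0.        ,  0.        ,  0.        ,  0.        ]), 'rvec': array([ 0.65612964,  2.5443867 , -1.28859328]), 'tvec': array([ 0.45885383, -0.07622498,  1.33918592])}
incubator 0.95 [165.6, 147.9, 119.6, 96.9] 221.57972440944883 197.1662155511811
lid_handle 0.74 [179.8, 147.3, 82.8, 67.7] 216.62469602810052 180.88300459335315
top {'fx': 366.26115244108877, 'fy': 366.26115244108877, 'cx': 254.86309796673163, 'cy': 190.81319128612682, 'dist_coeffs': array([-0.05160457,  0.        ,  0.        ,  0.        ,  0.        ]), 'rvec': array([ 2.15503326, -2.14086724,  0.15960801]), 'tvec': array([-0.00996628,  0.515987  ,  1.08330002])}
incubator 0.9 [226.8, 110.6, 118.8, 108.9] 286.4378238341969 163.379481865285
catch_tab 0.55 [239.2, 181.5, 24.5, 8.7] 250.80891719745222 184.38853503184714
lid_handle 0.72 [241.6, 114.0, 99.3, 87.0] 288.7562654429933 154.71126014825273
lid 0.69 [238.9, 115.0, 100.3, 84.4] 288.6108573436402 154.87860154602953
```

```bash
python3 - <<'E'
import cv2
a=cv2.imread("pics/top0.png")[90:240,200:370];cv2.imwrite("pics/t1.png",cv2.resize(a,None,fx=4.5,fy=4,interpolation=2)[:600])
a=cv2.imread("pics/top0.png")[90:240,200:370];cv2.imwrite("pics/t1.png",cv2.resize(a,(680,600),interpolation=2))
E
```

```text
(no output)
```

View pics/t1.png

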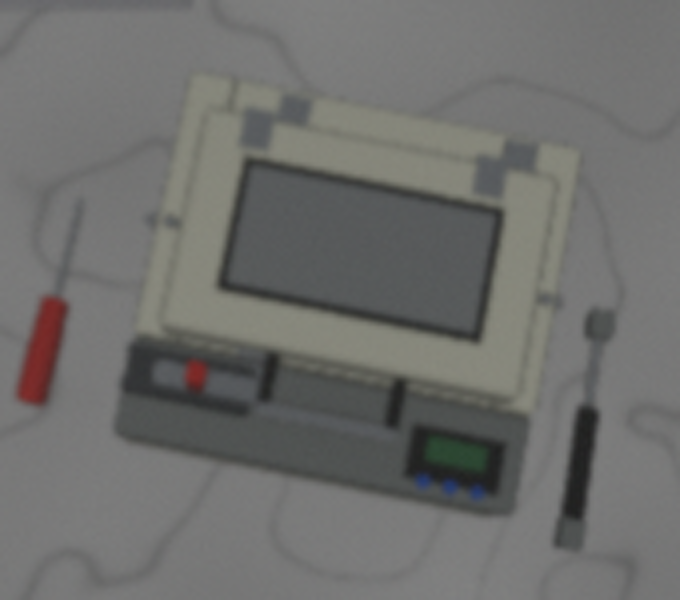

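View pics/top0.png

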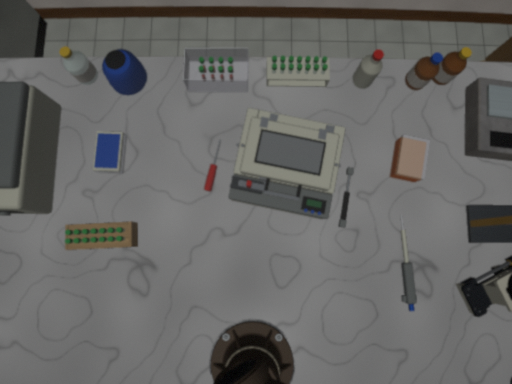

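View pics/scene0.png

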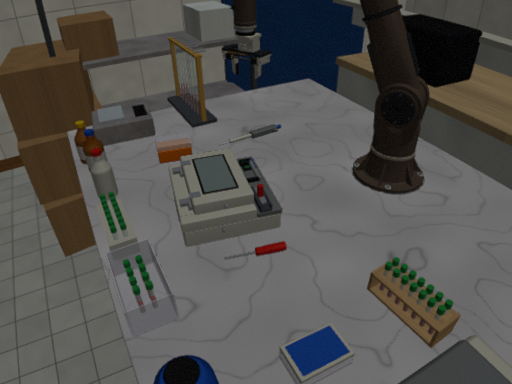

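Top view: lid corners in the crop at about (210,110), (555,180), (518,400), (163,328). The red tab is at (196,375) and the handle bar runs (255,405)–(390,430). The screwdriver lies to the left, the stay to the right. Next I fit the pose.

```bash
cat > h.py <<'E'
import numpy as np,cv2
from scipy.optimize import least_squares
from scipy.spatial.transform import Rotation as R
def proj(d,P): return cv2.projectPoints(np.asarray(P,float).reshape(-1,1,3),d["rvec"],d["tvec"],np.array([[d["fx"],0,d["cx"]],[0,d["fy"],d["cy"]],[0,0,1]]),d["dist_coeffs"])[0][:,0]
def w(q,P):
    P=np.asarray(P,float);c,s=np.cos(q[2]),np.sin(q[2])
    return np.c_[q[0]+c*P[:,0]-s*P[:,1],q[1]+s*P[:,0]+c*P[:,1],P[:,2]]
E
python3 - <<'E'
from h import *
from cell import imaging
d=imaging.get_image("top")
P=np.array([[101,130,138],[101,-130,138],[-65,-130,138],[-65,130,138],[-92,88,135],[-105,0,122]])/1e3
U=np.array([[210,110],[555,180],[518,400],[163,328],[196,375],[325,420]])/4+[200,90]
f=lambda q:(proj(d,w(q,P))-U).ravel()
r=least_squares(f,[.5,-.1,0],loss="soft_l1");q=r.x
print(q,np.degrees(q[2]));print(f(q).reshape(-1,2).round(1))
print(w(q,[[-.092,.092,.126],[-.092,.122,.126],[-.105,0,.122],[.105,0,.102]]).round(4))
E
```

```text
[ 0.59305478 -0.10109648 -0.20199107] -11.573235603359688
[[-1.4 -1.3]
 [ 1.2 -0.5]
 [ 0.3  0.6]
 [-2.  -0.4]
 [ 2.4  0.4]
 [-0.3  0.7]]
[[ 0.5214  0.0075  0.126 ]
 [ 0.5274  0.0369  0.126 ]
 [ 0.4902 -0.08    0.122 ]
 [ 0.6959 -0.1222  0.102 ]]
```

Emit:
move_arm(
  series=[
    [1.3,3.3,0.5,0,0,3.3],
    [1.3,3.3,0.5,0,0,3.3],
    [1.3,3.3,0.5,0,0,3.3],
    [1.3,3.3,0.5,0,0,3.3],
    [1.3,3.3,0.5,0,0,3.3],
    [1.3,3.3,0.5,0,0,3.3],
    [1.3,3.3,0.5,0,0,3.3],
    [1.3,3.3,0.5,0,0,3.3],
  ],
)

```text
clock: 1.35
position: [0.3721, -0.2994, 0.2515]
ee_rot: [2.824, 1.374, 0.0]
force: [0.4, -0.0, -0.2]
width: 1.001
```

Emit:
move_arm(
  series=[
    [1.3,3.3,0.5,0,0,3.3],
    [1.3,3.3,0.5,0,0,3.3],
    [1.3,3.3,0.5,0,0,3.3],
    [1.3,3.3,0.5,0,0,3.3],
    [1.3,3.3,0.5,0,0,3.3],
    [1.3,3.3,0.5,0,0,3.3],
    [1.3,3.3,0.5,0,0,3.3],
    [1.3,3.3,0.5,0,0,3.3],
    [0,0,0,0,0,0],
  ],
  grip=0,
)

```text
invalid input at $.series: expected 1 to 8 rows
```

Emit:
move_arm(
  series=[
    [1.3,3.3,0.5,0,0,3.3],
    [1.3,3.3,0.5,0,0,3.3],
    [1.3,3.3,0.5,0,0,3.3],
    [1.3,3.3,0.5,0,0,3.3],
    [1.3,3.3,0.5,0,0,3.3],
    [1.3,3.3,0.5,0,0,3.3],
    [1.0,3.0,0.5,0,0,3.3],
    [0,0,0,0,0,3.0],
  ],
  grip=0,
)

```text
clock: 2.15
position: [0.4613, -0.0679, 0.2871]
ee_rot: [2.435, 1.985, 0.005]
force: [0.1, -0.3, 0.4]
width: 0.355
```

```bash
python3 - <<'E'
from h import *
from cell import monitor, imaging, outline_of
s=monitor.observe();d=imaging.get_image("wrist");cv2.imwrite("pics/w1.png",cv2.resize(d["color"][...,::-1],(768,576)))
print(s["position"],s["ee_rot"],s["width"],d["fx"],d["cx"],d["cy"],d["dist_coeffs"]);print(d["mount"].round(4))
print(R.from_rotvec(s["ee_rot"]).as_matrix().round(3))
np.savez("w1.npz",p=s["position"],r=s["ee_rot"],m=d["mount"],f=d["fx"],c=[d["cx"],d["cy"]],k=d["dist_coeffs"])
for t in("catch_tab","lid_handle"):
    for o in outline_of("wrist",t)[:1]: print(t,o["p"],o["rect"])
E
```

```text
[ 0.46129112 -0.06785668  0.28708594] [2.43475534 1.98485395 0.00457837] 0.3553004386899564 318.51866685693335 262.30374660175096 192.20311459818353 [-0.00227098  0.          0.          0.          0.        ]
[[ 5.000e-04 -9.664e-01 -2.571e-01  6.960e-02]
 [ 1.000e+00  4.000e-04  4.000e-04 -5.000e-04]
 [-3.000e-04 -2.571e-01  9.664e-01 -1.741e-01]
 [ 0.000e+00  0.000e+00  0.000e+00  1.000e+00]]
[[ 0.202  0.979  0.002]
 [ 0.979 -0.202  0.002]
 [ 0.002  0.002 -1.   ]]
catch_tab 0.79 [295.6, 53.6, 20.6, 72.2]
lid_handle 0.67 [286.0, 33.8, 226.0, 256.7]
```

View pics/w1.png

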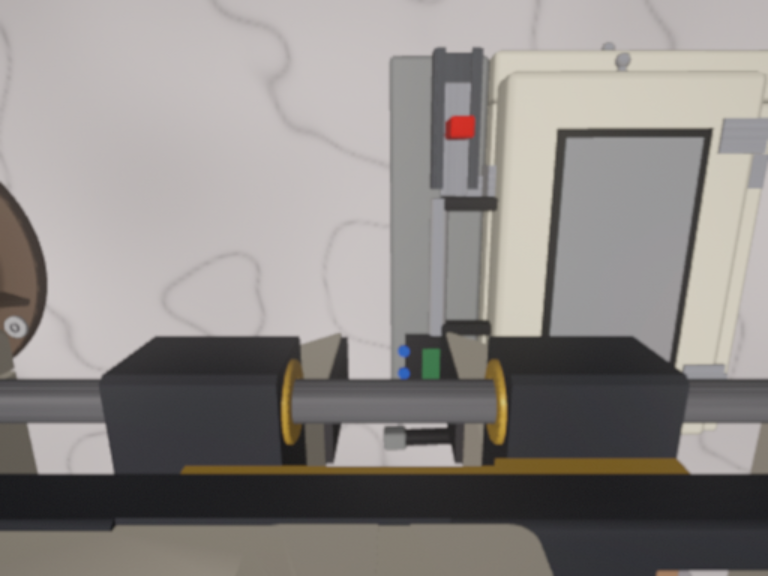

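Wrist view (768×576): red tab top at about (462,127), handle bar centre line x≈437 between arms at y≈203 and 327, lid front-left corner near (508,73), deck corner near (390,57). The tool yaw already matches the incubator.

```bash
cat >> h.py <<'E'
def wproj(z,P):
    Rt=R.from_rotvec(z["r"]).as_matrix();M=z["m"]
    pt=(np.asarray(P)-z["p"])@Rt; pc=(pt-M[:3,3])@M[:3,:3]
    return pc[:,:2]/pc[:,2:]*float(z["f"])+z["c"]
E
python3 - <<'E'
from h import *
z=dict(np.load("w1.npz"))
P=np.array([[-65,130,138],[-140,150,82],[-105,47,122],[-105,-47,122]])/1e3
U=np.array([[503,73],[390,57],[437,203],[437,327]])/1.5
f=lambda q:(wproj(z,w(q[:3],P))-U).ravel()
q=least_squares(f,[.593,-.101,-.202],loss="soft_l1").x
print(q,f(q).reshape(-1,2).round(1))
tp=np.array([462,127])/1.5
t=least_squares(lambda a:(wproj(z,w(q,[[a[0],a[1],.135]]))-tp).ravel(),[-.092,.09]).x;print("tab inc",t)
print(w(q,[[t[0],t[1],.126],[-.092,.122,.126],[-.105,0,.122],[.105,0,.102]]).round(4))
E
```

```text
[ 0.59407942 -0.10000756 -0.19051441] [[ 1.7 -1.4]
 [-2.6 -0.2]
 [ 0.4  0.6]
 [-0.6  2.2]]
tab inc [-0.09096964  0.09718867]
[[ 0.5232  0.0126  0.126 ]
 [ 0.5268  0.0372  0.126 ]
 [ 0.491  -0.0801  0.122 ]
 [ 0.6972 -0.1199  0.102 ]]
```

Emit:
move_arm(
  series=[
    [1.3,1.4,-2,0,0,0],
    [1.3,1.4,-2,0,0,0],
    [1.3,1.4,-2,0,0,0],
    [1.2,1.3,-2,0,0,0],
    [0,0,-1,0,0,0],
    [0,0,0,0,0,0],
    [0,0,0,0,0,0],
  ],
)

```text
clock: 3.0
position: [0.5104, -0.0191, 0.1964]
ee_rot: [2.446, 1.971, -0.001]
force: [-0.5, 0.5, 0.1]
width: 0.011
```

```bash
python3 - <<'E'
from h import *
from cell import monitor, imaging
s=monitor.observe();d=imaging.get_image("wrist");cv2.imwrite("pics/w2.png",cv2.resize(d["color"][...,::-1],(768,576)))
print(s["position"],s["force"],s["width"])
E
```

```text
[ 0.51042035 -0.01906244  0.19644159] [-0.54454456  0.47658566  0.05020753] 0.01108069308283524
```

View pics/w2.png

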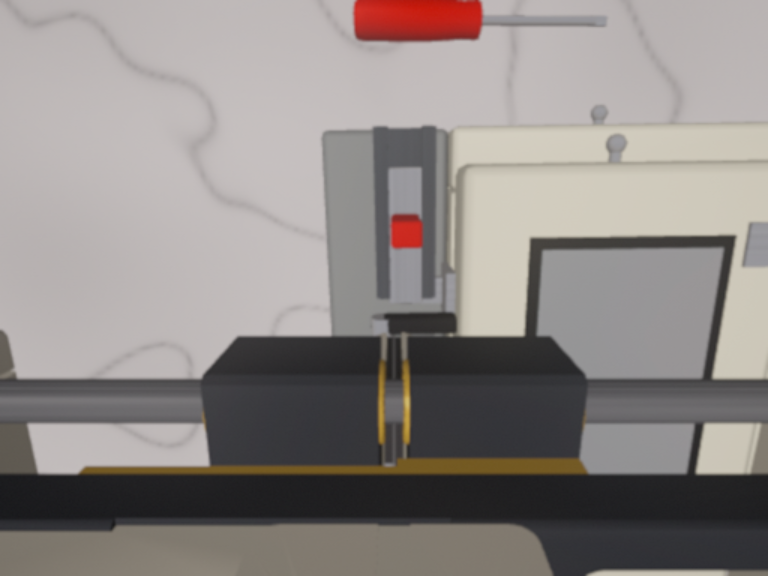

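Tab at (407,230), fingers shut and just short of it (column 393). I nudge across, then go down.

Emit:
move_arm(
  series=[
    [0.4,0.5,0,0,0,0],
    [0,0,-2,0,0,0],
    [0,0,-2,0,0,0],
    [0,0,-1.5,0,0,0],
    [0,0,-1,0,0,0],
    [0,0,0,0,0,0],
    [0,0,0,0,0,0],
  ],
)

```text
clock: 3.75
position: [0.5152, -0.0126, 0.1317]
ee_rot: [2.444, 1.974, 0.001]
force: [0.6, 0.2, -0.0]
width: 0.005
```

Emit:
move_arm(
  series=[
    [0.08,0.39,0,0,0,0],
    [0.08,0.39,0,0,0,0],
    [0.08,0.39,0,0,0,0],
    [0.08,0.39,0,0,0,0],
    [0.08,0.39,0,0,0,0],
    [0.08,0.39,0,0,0,0],
    [0.08,0.39,0,0,0,0],
    [0,0,0,0,0,0],
  ],
)

```text
clock: 4.55
position: [0.5205, 0.0153, 0.1311]
ee_rot: [-2.443, -1.975, -0.0]
force: [-0.6, 0.1, -0.2]
width: 0.004
```

Emit:
move_arm(
  series=[
    [0.04,0.2,0,0,0,0],
    [0.04,0.2,0,0,0,0],
    [0,0,0,0,0,0],
  ],
)

```text
clock: 4.85
position: [0.5212, 0.0188, 0.1311]
ee_rot: [-2.444, -1.974, -0.0]
force: [-1.6, -0.1, -0.1]
width: 0.005
```

```bash
python3 - <<'E'
from h import *
from cell import monitor, imaging
s=monitor.observe();d=imaging.get_image("wrist");cv2.imwrite("pics/w3.png",cv2.resize(d["color"][...,::-1],(768,576)))
print(s["position"],s["force"],s["ft_torque"])
E
```

```text
[0.52122601 0.01881408 0.13106247] [-1.59191169 -0.14892648 -0.09837642] [-0.02798911 -0.01060482  0.01398897]
```

View pics/w3.png

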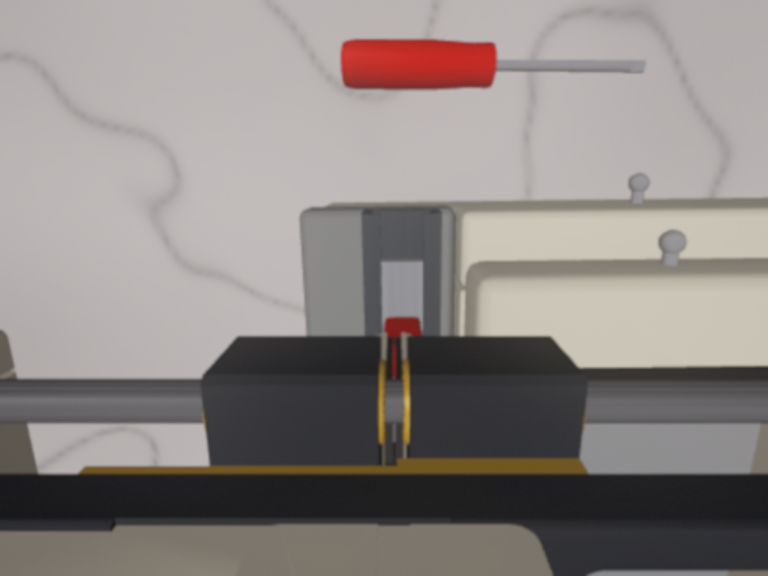

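```bash
python3 - <<'E'
from h import *
z=dict(np.load("w1.npz"));
from cell import monitor
s=monitor.observe();z["p"]=s["position"];z["r"]=s["ee_rot"]
q=[.5936,-.1005,-.196]
for y in(.096,.105,.115,.122):
    print(y,(wproj(z,w(q,[[-.100,y+.007,.135],[-.084,y+.007,.135],[-.1,y+.007,.105]]))*1.5).round())
print((wproj(z,w(q,[[-.092,.150,.105],[-.065,.130,.138]]))*1.5).round())
E
```

```text
0.096 [[379. 349.]
 [421. 349.]
 [381. 324.]]
0.105 [[379. 327.]
 [421. 326.]
 [381. 304.]]
0.115 [[378. 302.]
 [421. 301.]
 [380. 282.]]
0.122 [[378. 283.]
 [421. 283.]
 [380. 266.]]
[[398. 216.]
 [475. 281.]]
```

Tab bottom edge at (403,318). Relative to the guide it seems barely moved, although the TCP has travelled. I check with the fixed cameras.

```bash
python3 - <<'E'
from h import *
from cell import monitor, imaging
a=imaging.get_image("scene");b=imaging.get_image("top")
A=cv2.resize(a["color"][140:260,150:300,::-1],(750,600),interpolation=2)
B=cv2.resize(b["color"][110:230,220:350,::-1],(650,600),interpolation=2)
C=np.hstack([cv2.resize(A,(410,328)),cv2.resize(B,(355,328))]);C=cv2.convertScaleAbs(C,alpha=1.5)
cv2.imwrite("pics/c1.png",C)
s=monitor.observe();print(s["position"],s["ee_rot"],s["force"])
p=s["position"];print("tcp,tip scene",proj(a,[p,p-[0,0,.019],p+[0,0,.05]]),"top",proj(b,[p]))
E
```

```text
[0.52116172 0.01841986 0.13104192] [ 2.44379630e+00  1.97402451e+00 -8.82822482e-05] [-0.04941778 -0.66138569 -0.49168855]
tcp,tip scene [[261.60555725 186.92411771]
 [261.63668914 192.48505139]
 [261.5195731  171.71024625]] top [[246.11693105 184.14224955]]
```

View pics/c1.png

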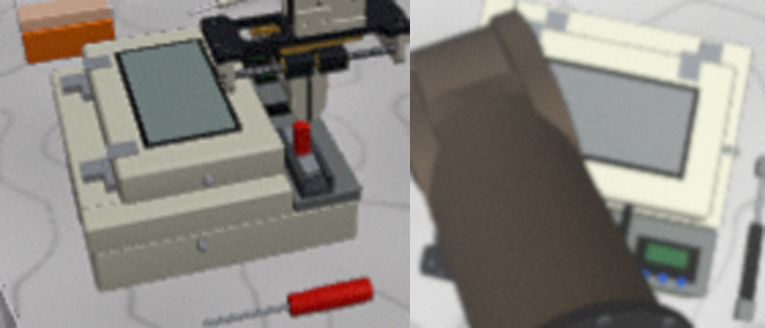

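```bash
python3 - <<'E'
from h import *
from cell import imaging
a=imaging.get_image("scene")
q=[.5936,-.1005,-.196]
for y in(.092,.096,.105,.115,.122): print(y,proj(a,w(q,[[-.092,y,.135],[-.092,y,.12],[-.092,y,.105]])).round(1).tolist())
f=cv2.imread("pics/scene0.png")
for im,n in((f[...,::-1],"t0"),(a["color"],"now")):
    h=cv2.cvtColor(im,cv2.COLOR_RGB2HSV);m=((h[...,0]<8)|(h[...,0]>172))&(h[...,1]>140)&(h[...,2]>50)
    k,l,st,ce=cv2.connectedComponentsWithStats(m.astype(np.uint8))
    for i in range(1,k):
        if 240<ce[i][0]<290 and 165<ce[i][1]<260 and st[i][4]>10: print(n,st[i],ce[i].round(1))
# incubator corners
print(proj(a,w(q,[[-.14,.15,.082],[-.065,.13,.138],[.101,.13,.138],[-.14,.15,0],[.14,.15,0]])).round(1).tolist())
E
```

```text
0.092 [[259.7, 183.8], [259.7, 188.2], [259.8, 192.6]]
0.096 [[260.1, 184.6], [260.2, 189.0], [260.2, 193.3]]
0.105 [[261.1, 186.4], [261.1, 190.8], [261.2, 195.2]]
0.115 [[262.2, 188.4], [262.2, 192.8], [262.3, 197.2]]
0.122 [[263.0, 189.8], [263.0, 194.3], [263.0, 198.6]]
t0 [257 184   7  13  70] [259.9 189.9]
t0 [255 242  31  13 243] [270.6 248.1]
now [257 184   7  13  69] [260. 190.]
now [255 242  31  13 244] [270.5 248.2]
[[282.7, 207.8], [254.3, 192.4], [192.8, 204.3], [281.8, 230.0], [185.7, 250.9]]
```

```bash
python3 - <<'E'
from h import *
from cell import imaging
a=imaging.get_image("scene")
A=cv2.resize(a["color"][140:215,220:300,::-1],(640,600),interpolation=2)
cv2.imwrite("pics/c2.png",cv2.convertScaleAbs(A,alpha=1.8))
E
```

```text
(no output)
```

View pics/c2.png

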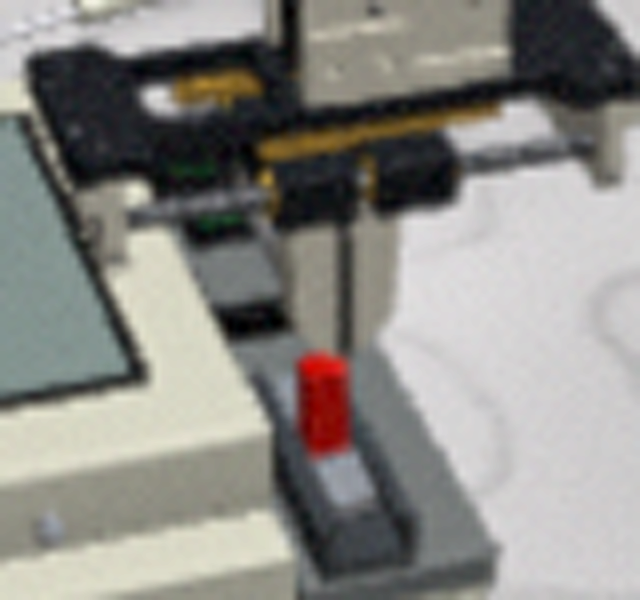

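Scene crop: the fingertips end around (350,355), level with the tab top at (325,355). It looks as if the tips pass just over the tab, or sit behind it. I check for a bias in the wrist view with a joint fit.

```bash
python3 - <<'E'
from h import *
from cell import imaging
z=dict(np.load("w1.npz"))
z2=dict(z,p=np.array([.5104,-.0191,.1964]),r=np.array([2.446,1.971,-.001]))
z3=dict(z,p=np.array([.5212,.0188,.1311]),r=np.array([2.444,1.974,0]))
L=[-.065,.13,.138];D=[-.14,.15,.082]
d=imaging.get_image("top")
PT=np.array([[101,130,138],[101,-130,138],[-65,-130,138],[-65,130,138]])/1e3
UT=np.array([[210,110],[555,180],[518,400],[163,328]])/4+[200,90]
obs=[(z,[L,D],[[503,73],[390,57]]),(z2,[L,D],[[459,165],[324,131]]),(z3,[L,D],[[470,264],[303,210]])]
def f(a):
    q=a[:3];o=[(proj(d,w(q,PT))-UT).ravel()]
    for zz,P,U in obs: o.append((wproj(dict(zz,p=zz["p"]+a[3:6]),w(q,P))-np.array(U)/1.5).ravel())
    P=[[-.092,a[6],.135]]
    for zz,U in((z,[462,125]),(z2,[407,232])): o.append((wproj(dict(zz,p=zz["p"]+a[3:6]),w(q,P))-np.array(U)/1.5).ravel())
    return np.concatenate(o)
r=least_squares(f,[.593,-.1,-.2,0,0,0,.096],loss="soft_l1")
print(r.x.round(4));print(f(r.x).reshape(-1,2).round(1))
E
```

```text
[ 0.592  -0.1027 -0.1903 -0.0042 -0.0038  0.016   0.0961]
[[-1.4 -0.6]
 [ 1.5 -0.7]
 [ 1.2  0.5]
 [-1.3  0.6]
 [-0.1 -0.1]
 [-0.8  1.3]
 [ 0.3 -1.5]
 [-0.2  0.2]
 [ 1.2  2.2]
 [ 0.2 -2.1]
 [-1.4  1.9]
 [-0.2 -1.1]]
```

Emit:
move_arm(
  series=[
    [-0.1,-0.8,0,0,0,0],
    [-0.2,-0.8,0,0,0,0],
    [-0.2,-0.8,0,0,0,0],
    [-0.1,-0.8,0,0,0,0],
    [0,0,-0.4,0,0,0],
    [0,0,-0.4,0,0,0],
    [0,0,0,0,0,0],
  ],
)

```text
clock: 5.85
position: [0.5147, -0.0132, 0.1223]
ee_rot: [-2.443, -1.974, 0.001]
force: [-0.0, 0.2, -0.5]
width: 0.002
```

```bash
python3 - <<'E'
from h import *
from cell import imaging,monitor
a=imaging.get_image("scene");s=monitor.observe();p=s["position"];print(p,s["force"])
print(proj(a,[p-[0,0,.019],p-[0,0,-.0]]))
np.save("now.npy",a["color"])
A=cv2.resize(a["color"][140:215,220:300,::-1],(640,600),interpolation=2)
cv2.imwrite("pics/c3.png",cv2.convertScaleAbs(A,alpha=1.8))
E
```

```text
[ 0.51492116 -0.01300053  0.12263209] [0.46091315 0.02362933 0.48502476]
[[258.23160384 188.588467  ]
 [258.16588528 183.14010056]]
```

View pics/c3.png

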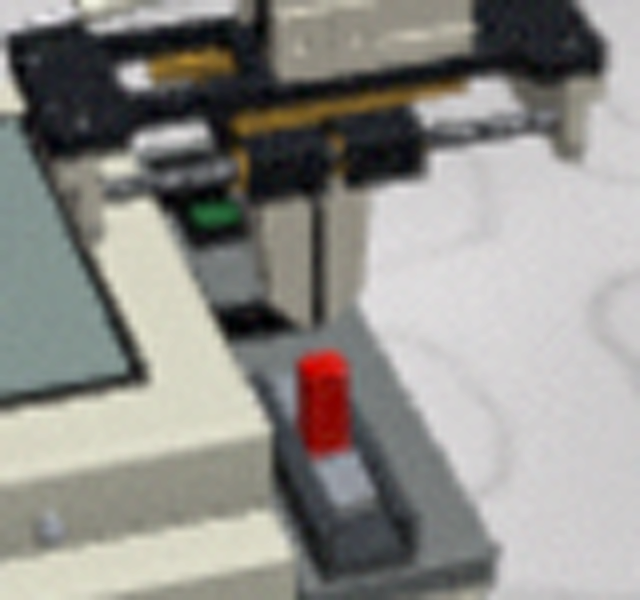

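The tips sit about 2–3 cm higher than reported, by two cameras. I descend in small steps and watch the force.

Emit:
move_arm(
  series=[
    [0,0,-0.4,0,0,0],
    [0,0,-0.4,0,0,0],
    [0,0,-0.3,0,0,0],
    [0,0,-0.3,0,0,0],
    [0,0,0,0,0,0],
  ],
)

```text
clock: 6.4
position: [0.5149, -0.0134, 0.1085]
ee_rot: [-2.443, -1.974, 0.001]
force: [-0.3, 0.4, -0.7]
width: 0.001
```

```bash
cat > tip.py <<'E'
from h import *
from cell import imaging,monitor
a=imaging.get_image("scene");s=monitor.observe();p=s["position"];print(p,s["force"],s["width"])
print("pred tip",proj(a,[p-[0,0,.019]]))
h=cv2.cvtColor(a["color"],cv2.COLOR_RGB2HSV);m=((h[...,0]<8)|(h[...,0]>172))&(h[...,1]>140)&(h[...,2]>50)
k,l,st,ce=cv2.connectedComponentsWithStats(m.astype(np.uint8))
for i in range(1,k):
    if 240<ce[i][0]<290 and 165<ce[i][1]<260 and st[i][4]>10: print(st[i],ce[i].round(1))
g=cv2.cvtColor(a["color"],cv2.COLOR_RGB2GRAY);print(g[168:200,250:270])
E
python3 tip.py
```

```text
[ 0.51500652 -0.01340822  0.10880915] [-1.17728486 -0.24330406 -1.06101651] 0.006089470256637051
pred tip [[258.18499467 192.41853007]]
[257 184   7  13  69] [260.  189.9]
[255 242  31  13 244] [270.5 248.2]
[[ 25  10  13  11  14  20  26  23  17  17  44  70  73  57  57  74 104 118
  120 118]
 [ 21  17  22  33  42  48  56  55  38  35  63  77  80  78  78  83 105 120
  122 119]
 [ 47  40  44  66  78  81  80  74  58  26  56  78  79  77  78  87 112 119
  121 121]
 [ 63  51  58  79  79  78  79  74  58  27  50  78  78  78  77  86 111 121
  121 120]
 [ 65  53  59  81  80  78  78  78  70  25  47  79  78  79  79  85 109 117
  118 118]
 [ 65  55  57  75  79  78  78  79  71  25  50  80  77  78  78  83 103 117
  119 119]
 [ 67  63  56  77  80  80  80  79  71  27  50  77  79  80  78  89 117 123
  122 122]
 [ 68  69  56  70  78  80  78  79  70  26  47  79  79  77  76  91 121 122
  120 123]
 [ 66  61  53  66  77  78  79  77  73  25  49  78  79  76  81  96 121 121
  122 122]
 [ 55  45  49  63  78  79  77  78  71  27  48  78  80  79  81  95 122 122
  119 121]
 [ 20  20  46  54  78  78  78  77  69  27 
[... 1128 characters left out ...]
  69  67
   68  67]
 [119 121 110  76  42  44  56  34  23  23  29  24  28  33  42  54  65  67
   68  68]
 [121 120 116  99  45  37  44  31  21  26  30  26  27  32  37  42  55  67
   70  68]
 [108 103  97  86  36  37  40  30  21  30  31  26  26  35  35  44  53  64
   67  69]
 [ 87  85  82  75  31  38  38  34  23  25  28  29  36  45  38  37  41  53
   67  69]
 [ 80  79  81  76  30  33  36  36  36  42  41  48  60  65  59  35  38  45
   63  69]
 [ 78  81  81  74  25  21  38  37  43  58  64  73  83  84  79  42  33  40
   53  66]
 [ 78  80  79  76  27  20  33  38  44  64  83  84  83  84  82  58  34  37
   47  65]
 [ 78  79  79  71  30  19  29  36  38  53  80  86  85  84  84  76  41  32
   45  54]]
```

Tip should now be at roughly z 0.11–0.12, below the tab top. Pushing.

Emit:
move_arm(
  series=[
    [0.08,0.39,0,0,0,0],
    [0.08,0.39,0,0,0,0],
    [0.08,0.39,0,0,0,0],
    [0.08,0.39,0,0,0,0],
    [0.08,0.39,0,0,0,0],
    [0,0,0,0,0,0],
  ],
)

```text
clock: 7.05
position: [0.5194, 0.0069, 0.1091]
ee_rot: [-2.443, -1.975, -0.001]
force: [-0.3, -0.5, 0.4]
width: 0.009
```

```bash
sed -i '$d' tip.py; python3 tip.py
```

```text
[0.51928056 0.00666688 0.10905776] [0.12729047 0.34120504 0.09006015] 0.00877271208074521
pred tip [[260.24472936 196.40747588]]
[259 186   6  13  70] [261.4 192.3]
[255 242  31  13 244] [270.5 248.2]
```

The tab is moving (+12 mm). Continuing to the stop.

Emit:
move_arm(
  series=[
    [0.08,0.39,0,0,0,0],
    [0.08,0.39,0,0,0,0],
    [0.08,0.39,0,0,0,0],
    [0.04,0.2,0,0,0,0],
    [0.04,0.2,0,0,0,0],
    [0,0,0,0,0,0],
  ],
)

```text
clock: 7.7
position: [0.5222, 0.021, 0.109]
ee_rot: [2.444, 1.973, -0.002]
force: [-1.5, -3.3, 1.4]
width: 0.004
```

```bash
python3 tip.py
```

```text
[0.52217003 0.02106371 0.10898894] [-1.55364622 -3.64107109  2.11027919] 0.007339581364310998
pred tip [[261.81455732 199.3927885 ]]
[260 188   7  14  78] [262.9 194.9]
[255 242  31  13 244] [270.5 248.2]
```

Emit:
move_arm(
  series=[
    [0.04,0.2,0,0,0,0],
    [0.02,0.1,0,0,0,0],
    [0,0,0,0,0,0],
  ],
)

```text
clock: 8.05
position: [0.5223, 0.0215, 0.109]
ee_rot: [2.445, 1.97, -0.006]
force: [-3.0, -11.6, 6.0]
width: 0.001
```

```bash
python3 tip.py
```

```text
[0.52230294 0.02150906 0.10899098] [ -3.02053273 -11.86378643   6.92954822] 0.0035875159384603367
pred tip [[261.85012417 199.4895383 ]]
[260 188   7  14  79] [262.9 195. ]
[256 242  30  13 242] [270.6 248.1]
```

Catch hard against its stop (12 N, no further travel). Now back off, up, and over to the handle with partial opening.

Emit:
move_arm(
  series=[
    [-0.2,-0.8,0,0,0,0],
    [-0.1,-0.4,0.5,0,0,0],
    [0,0,2,0,0,0],
    [0,0,2.6,0,0,0],
    [-1.1,-3,0,0,0,0],
    [-1.1,-3,0,0,0,0],
    [-0.9,-2.4,0,0,0,0],
    [0,0,0,0,0,0],
  ],
)

```text
clock: 8.9
position: [0.4879, -0.0746, 0.1602]
ee_rot: [2.448, 1.968, -0.002]
force: [0.7, -0.6, 0.3]
width: 0.003
```

Emit:
move_arm(
  series=[
    [0,0,0,0,0,0],
    [0,0,0,0,0,0],
    [0,0,0,0,0,0],
  ],
  grip=0.34,
)

```text
clock: 9.2
position: [0.4894, -0.0699, 0.1602]
ee_rot: [-2.442, -1.976, -0.001]
force: [-0.2, -0.1, -0.2]
width: 0.218
```

```bash
python3 - <<'E'
from h import *
from cell import imaging,monitor
s=monitor.observe();print(s["position"],s["force"],s["width"])
w_=imaging.get_image("wrist")["color"][...,::-1];a=imaging.get_image("scene")
A=cv2.resize(a["color"][130:210,215:300,::-1],(425,400),interpolation=2);A=cv2.convertScaleAbs(A,alpha=1.6)
cv2.imwrite("pics/c4.png",np.hstack([A,cv2.resize(w_,(375,281))[:,:].copy() if 0 else cv2.copyMakeBorder(cv2.resize(w_,(375,281)),0,119,0,0,cv2.BORDER_CONSTANT)]))
print("bar scene",proj(a,w([.5936,-.1005,-.196],[[-.105,-.041,.122],[-.105,0,.122],[-.105,.041,.122]])))
E
```

```text
[ 0.48943904 -0.06989743  0.16016485] [-0.18011856 -0.08055473 -0.24404399] 0.21788175604921067
bar scene [[250.6706921  163.02966828]
 [254.56109997 169.89365005]
 [258.67638738 177.15626122]]
```

View pics/c4.png

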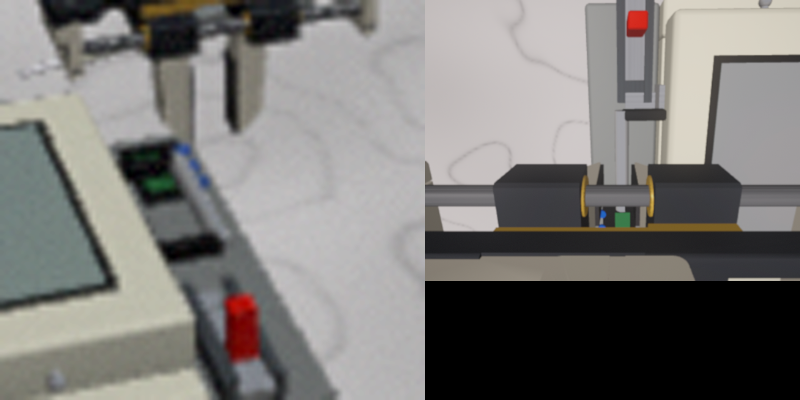

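Scene: tips at about (208,130), straight above the bar (≈(203,193)). Wrist view: bar within 3–4 mm of the jaw centre. I centre along the bar and go down.

Emit:
move_arm(
  series=[
    [0.0,-0.5,0,0,0,0],
    [0.0,-0.5,0,0,0,0],
    [0,0,-1.5,0,0,0],
    [0,0,-1.5,0,0,0],
    [0,0,-1.5,0,0,0],
    [0,0,-1.0,0,0,0],
    [0,0,-0.5,0,0,0],
    [0,0,0,0,0,0],
  ],
)

```text
clock: 10.1
position: [0.4887, -0.0814, 0.0996]
ee_rot: [-2.443, -1.974, 0.001]
force: [0.9, -0.6, -0.3]
width: 0.34
```

```bash
python3 - <<'E'
from h import *
from cell import imaging,monitor
s=monitor.observe();print(s["position"],s["force"],s["width"])
w_=imaging.get_image("wrist")["color"][...,::-1];a=imaging.get_image("scene")
A=cv2.resize(a["color"][130:210,215:300,::-1],(425,400),interpolation=2);A=cv2.convertScaleAbs(A,alpha=1.6)
cv2.imwrite("pics/c5.png",np.hstack([A,cv2.copyMakeBorder(cv2.resize(w_,(375,281)),0,119,0,0,cv2.BORDER_CONSTANT)]))
E
```

```text
[ 0.48867653 -0.08136756  0.09960223] [ 0.91485298 -0.6473788  -0.28751377] 0.33981878416481376
```

View pics/c5.png

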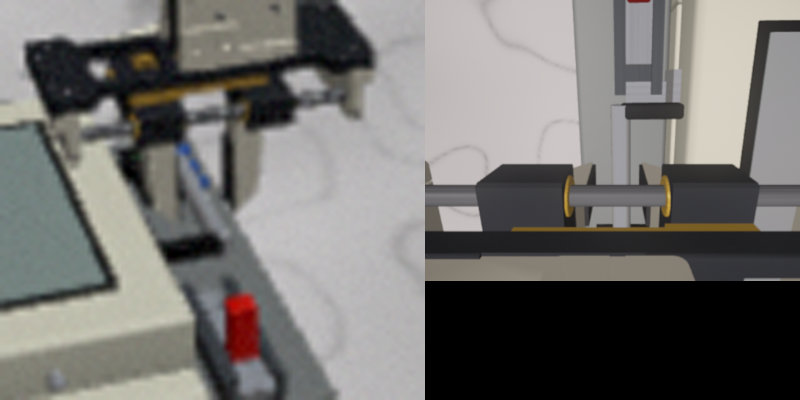

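Bar lies between the fingers, tips about 15 mm below its centre. A little lower, then close.

Emit:
move_arm(
  series=[
    [0,0,-0.4,0,0,0],
    [0,0,0,0,0,0],
  ],
)

```text
clock: 10.4
position: [0.489, -0.0813, 0.0961]
ee_rot: [2.444, 1.974, 0.0]
force: [-0.6, -0.1, 0.4]
width: 0.337
```

Emit:
move_arm(
  series=[
    [0,0,0,0,0,0],
    [0,0,0,0,0,0],
    [0,0,0,0,0,0],
    [0,0,0,0,0,0],
    [0,0,0,0,0,0],
  ],
  grip=0,
  force=25,
)

```text
clock: 10.9
position: [0.4915, -0.0817, 0.0967]
ee_rot: [2.442, 1.972, 0.006]
force: [8.0, -2.1, -4.8]
width: 0.132
```

Gripped (12 mm). I compute the arc.

```bash
python3 - <<'E'
import numpy as np
r,p0=.21095,.0950; c,s=np.cos(-.197),np.sin(-.197)
th=np.r_[np.linspace(0,.04,3)[:-1],np.linspace(.04,1.40,35)]
h=r*(np.cos(p0)-np.cos(th+p0));z=r*(np.sin(th+p0)-np.sin(p0))
A=np.c_[h*c,h*s,z]*100
for i,d in enumerate(np.diff(A,axis=0)):
    print(i,th[i+1].round(3),d.round(2).tolist(),A[i+1].round(2).tolist())
E
```

```text
0 0.02 [0.04, -0.01, 0.42] [0.04, -0.01, 0.42]
1 0.04 [0.05, -0.01, 0.42] [0.09, -0.02, 0.84]
2 0.08 [0.13, -0.03, 0.83] [0.22, -0.04, 1.67]
3 0.12 [0.16, -0.03, 0.83] [0.38, -0.08, 2.5]
4 0.16 [0.19, -0.04, 0.82] [0.58, -0.11, 3.32]
5 0.2 [0.22, -0.04, 0.81] [0.8, -0.16, 4.13]
6 0.24 [0.26, -0.05, 0.8] [1.06, -0.21, 4.93]
7 0.28 [0.29, -0.06, 0.79] [1.34, -0.27, 5.73]
8 0.32 [0.32, -0.06, 0.78] [1.66, -0.33, 6.5]
9 0.36 [0.35, -0.07, 0.77] [2.01, -0.4, 7.27]
10 0.4 [0.38, -0.08, 0.75] [2.39, -0.48, 8.02]
11 0.44 [0.41, -0.08, 0.73] [2.8, -0.56, 8.75]
12 0.48 [0.44, -0.09, 0.72] [3.23, -0.65, 9.47]
13 0.52 [0.46, -0.09, 0.7] [3.7, -0.74, 10.17]
14 0.56 [0.49, -0.1, 0.68] [4.19, -0.84, 10.85]
15 0.6 [0.52, -0.1, 0.66] [4.7, -0.94, 11.51]
16 0.64 [0.54, -0.11, 0.64] [5.25, -1.05, 12.15]
17 0.68 [0.57, -0.11, 0.61] [5.81, -1.16, 12.76]
18 0.72 [0.59, -0.12, 0.59] [6.41, -1.28, 13.35]
19 0.76 [0.61, -0.12, 0.57] [7.02, -1.4, 13.92]
20 0.8 [0.64, -0.13, 0.54] [7.65, -1.53, 14.46]
21 0.84 [0.66, -0.13, 0.51] [8.31, -1.66, 14.97]
22 0.88 [0.68, -0.13, 0.49] [8.98, -1.79, 15.46]
23 0.92 [0.69, -0.14, 0.46] [9.68, -1.93, 15.92]
24 0.96 [0.71, -0.14, 0.43] [10.39, -2.07, 16.35]
25 1.0 [0.73, -0.15, 0.4] [11.12, -2.22, 16.75]
26 1.04 [0.74, -0.15, 0.37] [11.86, -2.37, 17.12]
27 1.08 [0.76, -0.15, 0.34] [12.62, -2.52, 17.46]
28 1.12 [0.77, -0.15, 0.31] [13.39, -2.67, 17.77]
29 1.16 [0.78, -0.16, 0.28] [14.17, -2.83, 18.05]
30 1.2 [0.79, -0.16, 0.25] [14.96, -2.99, 18.3]
31 1.24 [0.8, -0.16, 0.21] [15.76, -3.15, 18.51]
32 1.28 [0.81, -0.16, 0.18] [16.57, -3.31, 18.69]
33 1.32 [0.81, -0.16, 0.15] [17.38, -3.47, 18.84]
34 1.36 [0.82, -0.16, 0.11] [18.2, -3.63, 18.95]
35 1.4 [0.82, -0.16, 0.08] [19.03, -3.8, 19.03]
```

First neutralise the side force, noting the resting pose, then lift the first centimetre or two.

Emit:
move_arm(
  series=[
    [0.3,-0.1,0.1,0,0,0],
    [0,0,0,0,0,0],
  ],
)

```text
clock: 11.1
position: [0.4914, -0.0818, 0.0967]
ee_rot: [-2.442, -1.974, 0.001]
force: [1.0, 1.9, -3.5]
width: 0.131
```

Emit:
move_arm(
  series=[
    [0.04,-0.01,0.42,0,0,0],
    [0.05,-0.01,0.42,0,0,0],
    [0.13,-0.03,0.83,0,0,0],
    [0.16,-0.03,0.83,0,0,0],
  ],
)

```text
clock: 11.5
position: [0.4954, -0.0827, 0.1227]
ee_rot: [-2.443, -1.974, 0.001]
force: [-0.1, 3.6, -5.7]
width: 0.134
```

Emit:
move_arm(
  series=[
    [0.19,-0.04,0.82,0,0,0],
    [0.22,-0.04,0.81,0,0,0],
    [0.26,-0.05,0.8,0,0,0],
    [0.29,-0.06,0.79,0,0,0],
    [0.32,-0.06,0.78,0,0,0],
    [0.35,-0.07,0.77,0,0,0],
  ],
)

```text
clock: 12.1
position: [0.5112, -0.0859, 0.1703]
ee_rot: [-2.443, -1.974, 0.002]
force: [-3.9, 4.9, -2.7]
width: 0.13
```

```bash
cat > ang.py <<'E'
from h import *
from cell import monitor
s=monitor.observe();p=s["position"];B=np.array([.4914,-.0818,.0967])
d=p-B;h=d[0]*np.cos(.197)-d[1]*np.sin(.197)
r,p0=.21095,.0950
X=-r*np.cos(p0)+h;Z=r*np.sin(p0)+d[2]
F=s["force"];n=np.array([np.cos(.197),-np.sin(.197)])@F[:2]
print(s["clock"],p.round(4),"theta",np.arctan2(Z,-X)-p0,"r",np.hypot(X,Z),"Fh,Flat,Fz",n.round(1),(np.array([np.sin(.197),np.cos(.197)])@F[:2]).round(1),F[2].round(1),s["width"],s["ft_torque"].round(2))
E
python3 ang.py
```

```text
12.1 [ 0.5112 -0.0859  0.1703] theta 0.3634192658100761 r 0.21162503425550627 Fh,Flat,Fz -4.8 4.0 -2.7 0.12980241256126263 [1.13 0.99 0.05]
```

Emit:
move_arm(
  series=[
    [0.36,-0.02,0.75,0,0,0],
    [0.39,-0.03,0.73,0,0,0],
    [0.42,-0.05,0.72,0,0,0],
    [0.46,-0.07,0.7,0,0,0],
    [0.49,-0.08,0.68,0,0,0],
    [0.52,-0.09,0.66,0,0,0],
    [0.54,-0.1,0.64,0,0,0],
    [0.57,-0.1,0.61,0,0,0],
  ],
)

```text
clock: 12.9
position: [0.5474, -0.0931, 0.2254]
ee_rot: [-2.444, -1.972, 0.007]
force: [-13.3, -0.4, 6.6]
width: 0.129
```

```bash
python3 ang.py
```

```text
12.9 [ 0.5474 -0.0931  0.2254] theta 0.6765903195179346 r 0.21327175083281624 Fh,Flat,Fz -12.9 -3.0 6.6 0.1288388228995992 [0.02 3.01 0.03]
```

Emit:
move_arm(
  series=[
    [-0.15,0.06,0.15,0,0,0],
    [-0.15,0.06,0.15,0,0,0],
    [0,0,0,0,0,0],
  ],
)

```text
clock: 13.2
position: [0.5492, -0.0934, 0.2277]
ee_rot: [2.442, 1.968, 0.004]
force: [11.9, -5.6, -16.1]
width: 0.134
```

```bash
python3 ang.py
```

```text
13.2 [ 0.5492 -0.0934  0.2277] theta 0.690385451342855 r 0.2135753758830561 Fh,Flat,Fz 12.8 -3.2 -16.1 0.13403527218840358 [-1.32 -2.42  0.08]
```

Emit:
move_arm(
  series=[
    [0.2,-0.07,-0.08,0,0,0],
    [0.59,-0.13,0.59,0,0,0],
    [0.61,-0.13,0.57,0,0,0],
    [0.64,-0.14,0.54,0,0,0],
    [0.66,-0.14,0.51,0,0,0],
  ],
)

```text
clock: 13.7
position: [0.5733, -0.0983, 0.25]
ee_rot: [2.445, 1.972, -0.003]
force: [-5.8, -4.9, 0.8]
width: 0.131
```

```bash
python3 ang.py
```

```text
13.7 [ 0.5733 -0.0983  0.25  ] theta 0.8451537337742516 r 0.21453897397442998 Fh,Flat,Fz -4.7 -5.9 0.8 0.13086261307236324 [-0.95  1.48  0.09]
```

Emit:
move_arm(
  series=[
    [0.65,-0.18,0.53,0,0,0],
    [0.67,-0.18,0.5,0,0,0],
    [0.69,-0.18,0.46,0,0,0],
    [0.72,-0.16,0.42,0,0,0],
    [0.74,-0.15,0.38,0,0,0],
  ],
)

```text
clock: 14.2
position: [0.6088, -0.1054, 0.2731]
ee_rot: [2.444, 1.973, 0.0]
force: [-7.1, -1.9, 6.2]
width: 0.13
```

```bash
python3 ang.py
```

```text
14.2 [ 0.6088 -0.1054  0.2731] theta 1.044863970241063 r 0.21612248288413266 Fh,Flat,Fz -6.6 -3.2 6.2 0.13020762092764077 [-0.57  1.57  0.08]
```

Emit:
move_arm(
  series=[
    [0.73,-0.17,0.42,0,0,0],
    [0.75,-0.17,0.37,0,0,0],
    [0.77,-0.16,0.32,0,0,0],
    [0.78,-0.16,0.29,0,0,0],
    [0.79,-0.16,0.25,0,0,0],
  ],
)

```text
clock: 14.7
position: [0.6472, -0.1133, 0.2884]
ee_rot: [-2.444, -1.974, -0.0]
force: [-2.1, -1.5, -1.9]
width: 0.133
```

```bash
python3 ang.py
```

```text
14.7 [ 0.6472 -0.1133  0.2884] theta 1.2393977381893422 r 0.21779024766350863 Fh,Flat,Fz -1.8 -1.9 -1.9 0.13304511127769542 [-0.37  0.47  0.08]
```

```bash
python3 - <<'E'
from h import *
P=np.array([[.4914,-.0818,.0967],[.4954,-.0827,.1227],[.5112,-.0859,.1703],[.5483,-.0932,.2266],[.5733,-.0983,.25],[.6088,-.1054,.2731],[.6472,-.1133,.2884]])
h=(P-P[0])@[np.cos(.197),-np.sin(.197),0];z=P[:,2]
for free in(0,1):
    f=lambda a:np.hypot(h-a[0],z-a[1])-(a[2] if free else .21095)
    r=least_squares(f,[.21,.077,.211]);a=r.x
    print(a.round(4),(f(a)*1e3).round(1),"phi",np.arctan2(z-a[1],a[0]-h).round(3))
print(np.degrees(np.arctan2(P[-1,1]-P[0,1],P[-1,0]-P[0,0])))
E
```

```text
[0.2115 0.083  0.211 ] [ 1.   0.2 -0.7 -0.8 -0.6  0.1  1.1] phi [0.065 0.189 0.428 0.752 0.917 1.121 1.32 ]
[0.2196 0.0765 0.2204] [ 0.1 -0.1 -0.1  0.1  0.   0.  -0.1] phi [0.092 0.211 0.44  0.749 0.906 1.101 1.292]
-11.430108516383152
```

The free circle fit (residual 0.1 mm, start phi 0.092 against an expected 0.095) puts θ at 1.20 now. Approaching the balance point more slowly.

Emit:
move_arm(
  series=[
    [0.72,-0.15,0.19,0,0,0],
    [0.68,-0.14,0.16,0,0,0],
    [0.64,-0.13,0.13,0,0,0],
    [0.54,-0.11,0.09,0,0,0],
    [0.42,-0.08,0.06,0,0,0],
    [0.34,-0.06,0.05,0,0,0],
    [0,0,0,0,0,0],
    [0,0,0,0,0,0],
  ],
)

```text
clock: 15.5
position: [0.6798, -0.1199, 0.295]
ee_rot: [-2.444, -1.974, 0.0]
force: [-1.8, -0.7, -2.5]
width: 0.131
```

```bash
cat > fin.py <<'E'
from h import *
from cell import monitor,imaging
s=monitor.observe();p=s["position"]-np.array([.4914,-.0818,.0967])
h=p@[np.cos(.197),-np.sin(.197),0];z=p[2]+.0967
print(s["position"].round(4),"theta",np.arctan2(z-.0765,.2196-h)-.092,"r",np.hypot(z-.0765,.2196-h),s["force"].round(1),s["width"])
E
python3 fin.py; python3 - <<'E'
from h import *
from cell import imaging
a=imaging.get_image("scene");cv2.imwrite("pics/sc9.png",a["color"][...,::-1])
q=[.592,-.102,-.194]
def corners(t):
    c,s=np.cos(t),np.sin(t);o=[]
    for x,y,z in[(-.170,.13,.036),(-.170,.13,-.002),(-.004,.13,.036),(-.170,-.13,.036),(-.21,.041,.02),(-.21,-.041,.02)]:
        o.append([.105+x*c+z*s, y, .102-x*s+z*c])
    return w(q,o)
for t in(1.32,1.4,1.48): print(t,proj(a,corners(t)).round(1).tolist())
I=cv2.convertScaleAbs(a["color"][100:240,160:300,::-1].copy(),alpha=1.6);I=cv2.resize(I,(600,600),interpolation=2)
for x,y in proj(a,corners(1.4)): cv2.circle(I,(int((x-160)*600/140),int((y-100)*600/140)),4,(0,255,0),1)
for t,col in((1.2,(255,0,255)),):
    for x,y in proj(a,corners(t)): cv2.circle(I,(int((x-160)*600/140),int((y-100)*600/140)),4,col,1)
cv2.imwrite("pics/c6.png",I)
E
```

```text
[ 0.6798 -0.1199  0.295 ] theta 1.354276651593792 r 0.2202182461519491 [-1.8 -0.7 -2.5] 0.1306077289491873
1.32 [[188.3, 157.7], [203.9, 158.6], [179.9, 213.6], [174.6, 114.3], [191.3, 127.0], [186.4, 114.2]]
1.4 [[182.5, 158.7], [198.4, 158.4], [179.7, 214.5], [169.8, 115.0], [184.6, 127.3], [180.1, 114.4]]
1.48 [[176.7, 160.1], [192.7, 158.6], [179.6, 215.4], [165.1, 116.1], [177.9, 128.1], [173.8, 115.1]]
```

View pics/c6.png

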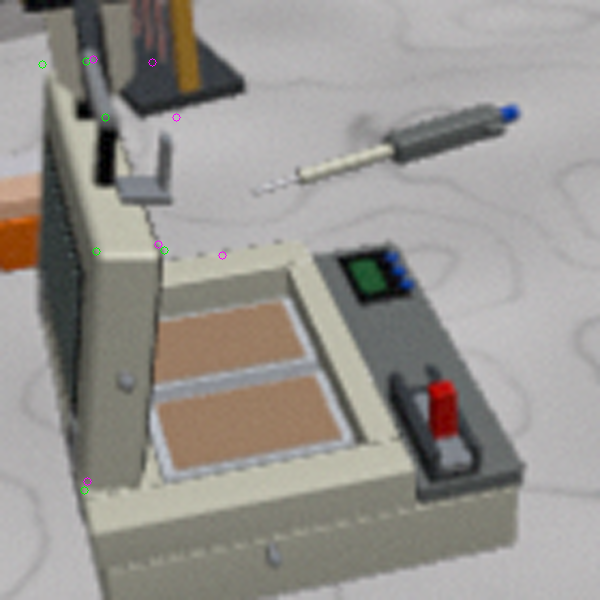

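Scene: lid near-end corners at (97,253) and (162,253). Predicted for 1.40 they are (96,252) and (165,250). The catch is open and the tray clear. I quantify the edge slopes.

```bash
python3 - <<'E'
from h import *
from cell import imaging
a=imaging.get_image("scene");g=cv2.GaussianBlur(cv2.cvtColor(a["color"],cv2.COLOR_RGB2GRAY).astype(float),(1,5),0)
rows=np.arange(164,206,3);e={0:[],1:[]}
for r in rows:
    l=g[r,172:206];d=np.diff(l)
    for k,(lo,hi,sg) in enumerate(((0,17,1),(15,33,-1))):
        i=lo+np.argmax(sg*d[lo:hi]);wd=np.clip(sg*d[max(i-1,0):i+2],0,None);e[k].append(172.5+(wd*np.arange(max(i-1,0),i+2)).sum()/wd.sum())
L=[np.polyfit(rows,e[k],1) for k in(0,1)]
for k in(0,1): print(np.round(e[k],1),"slope",L[k][0].round(4),"at185",np.polyval(L[k],185).round(2))
for q in([.592,-.102,-.194],[.594,-.1,-.2]):
  for t in(1.3,1.35,1.4,1.45,1.5):
    c,s=np.cos(t),np.sin(t);o=[]
    for zz in(.036,-.002):
        P=[[.105+x*c+zz*s,.13,.102-x*s+zz*c] for x in(-.16,-.02)]
        u=proj(a,w(q,P));m=(u[1,0]-u[0,0])/(u[1,1]-u[0,1]);o+=[round(m,4),round(u[0,0]+m*(185-u[0,1]),2)]
    print(t,o)
E
```

```text
[179.5 179.3 179.  178.7 178.7 178.7 178.6 178.3 178.2 177.8 177.7 179.8
 176.5 179.7] slope -0.0252 at185 178.58
[196.2 196.2 195.2 195.3 195.3 195.2 194.2 194.3 194.3 187.5 193.3 196.7
 197.3 198.3] slope -0.0029 at185 194.94
1.3 [np.float64(-0.1754), np.float64(184.95), np.float64(-0.1998), np.float64(200.02)]
1.35 [np.float64(-0.1129), np.float64(183.08), np.float64(-0.1381), np.float64(198.17)]
1.4 [np.float64(-0.0501), np.float64(181.18), np.float64(-0.0762), np.float64(196.33)]
1.45 [np.float64(0.0132), np.float64(179.22), np.float64(-0.0138), np.float64(194.47)]
1.5 [np.float64(0.0773), np.float64(177.2), np.float64(0.0493), np.float64(192.59)]
1.3 [np.float64(-0.1745), np.float64(184.2), np.float64(-0.1992), np.float64(199.34)]
1.35 [np.float64(-0.1118), np.float64(182.3), np.float64(-0.1372), np.float64(197.46)]
1.4 [np.float64(-0.0488), np.float64(180.35), np.float64(-0.0751), np.float64(195.57)]
1.45 [np.float64(0.0146), np.float64(178.35), np.float64(-0.0125), np.float64(193.67)]
1.5 [np.float64(0.079), np.float64(176.29), np.float64(0.0508), np.float64(191.75)]
```

Both edge slopes give θ ≈ 1.39, and so does the known-radius estimate (1.391). The free-radius fit's 1.354 is the odd one out, so I discount it. Final 2 mm and a firmer grip.

Emit:
move_arm(
  series=[
    [0.1,-0.02,0.01,0,0,0],
    [0.1,-0.02,0.01,0,0,0],
    [0,0,0,0,0,0],
    [0,0,0,0,0,0],
    [0,0,0,0,0,0],
  ],
  force=40,
)

```text
clock: 16.1
position: [0.6818, -0.1203, 0.2952]
ee_rot: [-2.444, -1.974, 0.0]
force: [-0.7, -0.8, -5.1]
width: 0.129
```

Emit:
move_arm(
  series=[
    [0,0,0,0,0,0],
    [0,0,0,0,0,0],
    [0,0,0,0,0,0],
    [0,0,0,0,0,0],
    [0,0,0,0,0,0],
  ],
)

```text
clock: 16.6
position: [0.6818, -0.1203, 0.2952]
ee_rot: [-2.444, -1.974, 0.0]
force: [-1.3, -0.7, -5.3]
width: 0.131
```

```bash
python3 ang.py; python3 - <<'E'
from h import *
from cell import imaging,monitor
S=[];F=[]
for _ in range(6):
    a=imaging.get_image("scene");F.append(monitor.observe()["force"]);g=cv2.GaussianBlur(cv2.cvtColor(a["color"],cv2.COLOR_RGB2GRAY).astype(float),(1,5),0)
    rows=np.arange(164,195,2);o=[]
    for lo,hi,sg in((0,12,1),(16,30,-1)):
        e=[]
        for r in rows:
            d=np.clip(sg*np.diff(g[r,172:206]),0,None);i=lo+np.argmax(d[lo:hi]);s=slice(max(i-1,0),i+2);e.append((d[s]*np.arange(34)[s][:3]).sum()/d[s].sum())
        e=np.array(e);p=np.polyfit(rows,e,1);k=abs(e-np.polyval(p,rows))<.6;o.append(np.polyfit(rows[k],e[k],1)[0])
    S.append(o)
m=np.mean(S,0);print(m,"theta",1.4+(m[0]+.05)/1.26,1.4+(m[1]+.0757)/1.245,"F",np.mean(F,0).round(2),monitor.observe()["dq"].round(3))
h=cv2.cvtColor(a["color"],cv2.COLOR_RGB2HSV);mm=((h[...,0]<8)|(h[...,0]>172))&(h[...,1]>140)&(h[...,2]>50)
k,l,st,ce=cv2.connectedComponentsWithStats(mm.astype(np.uint8))
print([ce[i].round(1) for i in range(1,k) if 240<ce[i][0]<290 and 165<ce[i][1]<260 and st[i][4]>10])
E
```

```text
16.6 [ 0.6818 -0.1203  0.2952] theta 1.4038396718310469 r 0.21905355722736722 Fh,Flat,Fz -1.2 -0.9 -5.3 0.13136337072148033 [-0.08  0.45  0.07]
[-0.04510951 -0.07245794] theta 1.4038813438973776 1.4026040607996084 F [-1.1  -0.45 -5.97] [-0.002 -0.    -0.     0.002 -0.002  0.001 -0.002]
[array([262.9, 195. ]), array([270.5, 248.2])]
```

```bash
python3 -c "
from cell import workorder;print(workorder.sign_off())"
```

```text
the job is handed in; nothing more can be done
None
```

The catch is fully open, and the lid is being held still at its balance point with the handle gripped at 40 N. I handed the job in at about 17 s of the 51 s allowed.

- **Catch:** I slid it until it stopped moving against a 12 N push. A last camera check showed the tab still in that open position.
- **Lid angle:** it reads about 1.403 rad, against the 1.40 rad balance point. The lid's edges in the scene picture and the arm's position (using the given handle radius) agree on this. The arm was at rest, with about 6 N on the wrist.
- **Other things on the bench:** the screwdriver had not moved at the last check. I did not re-check the remaining items one by one, but I felt no unexpected contact.

Some checks disagreed along the way:

- **Height reading:** the fingertips sat about 2–3 cm higher than the reported position suggested. My first catch push passed over the tab without touching it, so I repeated it lower.
- **Angle estimate:** before the last 2 mm of lift, fitting the lift path with a free radius gave 1.354 rad. The pictures and the given radius both gave about 1.39, so I disregarded it.
- **Side loads:** the lift was not perfectly even. Part-way up, one over-correction briefly put about 20 N on the handle.

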